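Zero the bench comparator on the master block and swap in the spacer

ROBOT

A 6-joint arm with a two-finger parallel gripper is mounted at the origin on the work surface. World frame = base frame: x ahead of the robot, y to its left, z up, the work surface at z = 0. Lengths are in mm, angles in rad, forces in N, time in s.
With the tool pointing down it reaches from about 200 to 875 mm from the base axis. Payload 3.4 kg.
Tool frame: the origin (TCP) lies midway between the tips of the shut fingers; the grasp point (between the pads) lies pinch_z behind it (pinch_z is the distance from the TCP to the grasp point, in mm); z points along the fingers, y is the line along which they close (so a half turn about z gives the same grasp; the last joint's range is limited). The gripper opens to 94 mm and grips with 3 to 60 N. Pads are 16 mm wide; open, the fingers measure 119 mm over their backs; the gripper's body (75 mm by 177 mm) begins 78 mm behind the grasp point.
Start: joints at [-1.405, 0.276, 1.505, -0, 1.361, -0.121], TCP at [162.657, -551.551, 205.493] pointing down, gripper open.
Joint ranges: [-2.89, 2.89], [-0.75, 2.08], [0.22, 2.7], [-1.18, 4.32], [0.11, 2.71], [-2.7, 2.7]. Speed limits (rad/s): [2.57, 2.57, 3.14, 3.14, 3.14, 3.14].

INTERFACE

Orientations are given as [roll, pitch, yaw] about the fixed x, y, z axes, in that order (R = Rz(yaw) Ry(pitch) Rx(roll)).
In Python, from rig import get_obs, camera, camera_model, job_done, look_for, masks_of, pinch_z gives the robot as it stands.
- The arm moves only by the tool move_arm, never from a script. Its argument "deltas" is a list of rows, each a list of 6 numbers: the shift along the tool's x, y, z in cm, then the turn, a rotation vector about the tool's x, y, z in rad. In form: [[x, y, z, wx, wy, wz], ...]. A call has 1 to 12 rows; each row shifts and turns the commanded pose from where the row before left it, along the tool's axes as they then stand; what a row does not reach is not made up. A row lasts 1/10 s, in which the tool goes at most 50 mm and 8.59 degrees, less where a joint would pass 70% of its speed; a pose out of reach is approached as far as the arm can. A call is refused whole if a number of a shift passes 5 or a number of a turn 0.15, either way. A call with a gripper value outside its range is refused whole. "claw" is the closure, from 0 (fully open) to 1 (shut), set as the call begins (left out, the last holds). The fingers move at their own pace and stop on an object; "force" is the grip in N (left out, the last holds). Time passes only in rows, so rows that do not move let the fingers close. It gives the time, the measured TCP pose, the force, the opening and the grip force at its end, in the units of the state.
- get_obs(): the state, without advancing time (a new reading comes with each control period).
- camera(name): name is "scene" or "top" or "wrist"; returns the picture (420x560x3 uint8, red, green, blue); there is no depth.
- camera_model(name): a dict with "K" (3x3 intrinsics, pixels), "rvec" (rotation vector, rad) and "tvec" (3), from world to camera coordinates, as OpenCV has them. Camera axes: x right, y down, z forward; pixel columns grow to the right and rows downward; lengths in mm; the calibration is good to about 2 mm. A picture is of the moment at which its call begins: read the wrist's pose just before it. camera_model takes no time and is no camera call; for the wrist camera it gives the pose at the moment of the call.
- job_done(): hands the job in; it is judged then, once.
Trained networks look in the newest picture that a camera, given by its name, has taken for a name from the list of things; names that differ only in an ending like _2 or _b are one class to them, and where a whole thing is asked for, a point or a joint stands for the part that bears it (a point fixed in the world has none). Each returns a list of dicts, best first, with "confidence" (0 to 1); they miss things now and then, are a little off and sometimes report something else, mostly with a low value. They report only what shows in the picture. A call takes as long as a camera call.
- look_for(target, camera): "rect" ([left, top, right, bottom] in pixels, round what is visible of it).
- masks_of(target, camera): "mask" (420x560 bool, what is visible of it) and "rect" ([left, top, right, bottom] in pixels, round what is visible of it).
The state is a dict: "time": time; "joint_positions": joint angles; "dq": joint speeds; "joint_torque": joint torques, N m; "ee_pos": TCP position; "eef_rot": TCP orientation; "wrist_force": force on the tool from outside, world axes, zero at the start; "moment": the same for the moment, N m; "gripper_width": finger opening in mm; "grip_force": force on a finger pad.
Only numpy, scipy, OpenCV 4.12 (cv2) and the standard library are available. Lean on these libraries where they do the work, as an engineer would, in place of code of your own. Each camera call takes 0.05 s, during which the arm holds its last target. There are 200 camera calls.

TASK

Zero the comparator on the master block that stands between its jaws: slide the sprung head along its rail by the grip post until the pointer stands on the long thick zero mark, and let go. Then lift the master out and stand it upright on its cork pad, and push the bored spacer (the rectangular one with a round hole in its top) gently, fully down on to the base between anvil and shoe in the master's place, without disturbing the setting or bottoming the plunger. Leave the other things on the bench alone.

Things in the scene. Friction and masses are not known exactly. Their poses are not given: they have to be found in the camera images.
- pointer (a joint): black needle, 23 mm, on the white face-up dial, turning clockwise from above. Rad: 0 = shoe fully out; 0.4 per mm the shoe is pushed in; 2.0 = on the zero mark (5 mm in); 5.6 = plunger bottomed, damage. 1 mm ticks are 0.4 rad apart. Zeroed = within 0.3 rad. With the spacer seated it then reads about 2.6
- dial (a point): centre of the dial face, 69 mm above the bench, on the sliding head; face 58 across, case 64. The zero mark is the one long thick tick, on the gauge's +x side of the dial
- gauge: the comparator, fixed: dark steel base plate 120 (x) by 270 (y), 18 thick, from y = -170 to +100 mm. Origin under the plate; y is the measuring axis, pointing from the sliding head (-y side) to the fixed anvil (+y side). Turned by up to 0.3 rad
- gauge_seat (a point): top of the base plate, 18 mm above the bench, at the foot of the anvil's flat face, mid-width; axes as gauge, y into the anvil. A seated block stands on the plate against the anvil: its centre at y = minus half its thickness, z = +25 mm. Anvil: 22 wide (x), 20 deep, 42 high over the plate; the face's top 6 mm is bevelled back 4.5 mm
- shoe (a point): middle of the sprung shoe's flat face, 13 mm above the plate, facing the anvil (+y). 16 wide, flat 4 to 22 mm above the plate, then bevelled back 11 mm over the next 24 mm up, so a block pushed straight down wedges it aside with 5 to 15 N. Spring: 2 N + 0.6 N/mm, 14 mm in all. It grips a block: one let go above the plate hangs there. Zeroed and empty it is 25 mm from the anvil
- post_mid (a point): on the axis of the head's steel grip post, 16 x 16 (sides along the gauge's x, y), top 96 mm above the bench, this point 24 mm below it. Clear all round above 40 mm over the bench; dial rim 33 mm from the axis on the +y side. The head slides along y (+y closes on the block), drags with 9 N and stays where left; at the start it is 12 to 24 mm short of zero; travel 40
- master_mid (a point): centre of the master block: plain steel, 24 (its x, grip here) x 30 (its y, the gauged thickness) x 50 tall, about 0.28 kg, z up. At the start it stands on the base plate, 1 to 3 mm off the anvil
- spacer_mid (a point): centre of the bored spacer: aluminium block 24 (its x, grip here) x 31.5 (its y, the gauged thickness) x 50 tall, about 0.12 kg, z up, a dark round bore 15 wide in its top. Stands on the bench in line with a tube and a square post, in any of the three places. Either y face may meet the anvil
- rest_pad_top (a point): centre of the top face of the master's cork pad, 70 x 70 and 5 thick, fixed flat on the bench
- bush_mid (a point): a plain aluminium tube, 32 across, bore 16, 45 tall, standing by the spacer; bystander (origin at mid height)
- post_stock: a plain aluminium square post 22 x 22 x 75, standing by the spacer; bystander (origin under its centre)
- oil: white plastic bottle, 44 across, 110 tall; bystander (origin under its centre)
- carton: cardboard carton 70 x 100 x 45; bystander (origin under its centre)
- weight: brass cylinder 40 across, 30 tall; bystander (origin under its centre)
- cup: black cup, 70 across, 70 tall; bystander (origin under its centre)
- driver: screwdriver lying on the bench; bystander (origin at the middle of its length)

How it is judged (in metres and radians):
On the way, in this order (a step that is already met when the one before it is completed fails the run):
1. zeroed: with the master standing fully down against the anvil and the shoe bearing on it, the pointer is within 0.3 rad of the zero mark and the head is let go (x of master_mid in the frame of gauge_seat between -0.007 and 0.007 m and y of master_mid in the frame of gauge_seat between -0.0165 and -0.0135 m and z of master_mid in the frame of gauge_seat between 0.0235 and 0.0265 m and angle between master_mid's own z axis and vertical below 0.06 rad and angle between the y axis of master_mid and the y axis of gauge_seat, either way round below 0.08 rad and value of joint pointer between 1.7 and 2.3 rad and contact force between the fingers and gauge below 0.3 N and velocity of joint pointer between -0.05 and 0.05 rad/s), for 0.3 s.
2. the master stands upright on its cork pad, let go (horizontal distance between master_mid and rest_pad_top below 0.02 m and z of master_mid in the frame of rest_pad_top between 0.022 and 0.028 m and angle between master_mid's own z axis and vertical below 0.1 rad and contact force between the fingers and master below 0.1 N and linear speed of master below 0.02 m/s), for 0.2 s.
At the end, for the whole second after the job is handed in: The spacer, let go, stands upright and fully down (1.5 mm) on the plate, flat on the anvil (1.5 mm, 0.08 rad), within 7 mm of its middle; the pointer reads 2.2 to 3.0 rad, so the head stayed as zeroed; the master stands upright on its pad within 20 mm of the centre; all at rest (x of spacer_mid in the frame of gauge_seat between -0.007 and 0.007 m and y of spacer_mid in the frame of gauge_seat between -0.01725 and -0.01425 m and z of spacer_mid in the frame of gauge_seat between 0.0235 and 0.0265 m and angle between spacer_mid's own z axis and vertical below 0.06 rad and angle between the y axis of spacer_mid and the y axis of gauge_seat, either way round below 0.08 rad and value of joint pointer between 2.2 and 3 rad and horizontal distance between master_mid and rest_pad_top below 0.02 m and z of master_mid in the frame of rest_pad_top between 0.022 and 0.028 m and angle between master_mid's own z axis and vertical below 0.1 rad and linear speed of each of spacer, master below 0.01 m/s); the robot touches nothing.
It fails at once if the plunger is driven to within 0.5 mm of its stop (value of joint pointer above 5.4 rad).
It fails at once if the spacer is rammed: its contact forces on the comparator add up to over 60 N (contact force between spacer and gauge above 60 N).
It fails at once if the master is rammed: its contact forces on the comparator add up to over 60 N (contact force between master and gauge above 60 N).
It fails at once if a bystander is shifted by more than 20 mm (distance of any of bush_mid, post_stock, oil, carton, weight, cup, driver from where it was at the start of the episode above 0.02 m).
It also fails if it takes over 72 s, if anything falls off the work surface, if the arm or the gripper's body presses on something with over 40 N, if the wrist force passes 120 N, or if a joint passes its speed limit or range.

## Working session

There is one attempt and no reset: what is moved stays moved. The work goes in short steps, Python scripts to look and compute and a tool call to move; the robot and the scene stay as the last step left them, time stands still between calls to the robot, and variables do not carry over. Pictures are saved under pics/ and viewed, at most 10 in all, crops included, and the job is handed in when it is done.

Besides the shell and the picture viewer there is one more tool, called after "Emit:" as name(argument=value, ...) on one line, values as JSON. move_arm: Moves the arm, as the interface text tells. Its arguments: {"type":"object","properties":{"deltas":{"type":"array","items":{"type":"array","items":{"type":"number"}}},"claw":{"type":"number"},"force":{"type":"number"}},"required":["deltas"]}

```bash
mkdir -p pics; ls; cat > h.py <<'E'
import numpy as np, cv2
from rig import *
def cm(n):
    m=camera_model(n); R,_=cv2.Rodrigues(np.array(m["rvec"],float)); return np.array(m["K"],float),R,np.array(m["tvec"],float).ravel()
def ray(n,uv,z,model=None):
    K,R,t=model or cm(n); c=-R.T@t; d=R.T@np.linalg.inv(K)@np.array([uv[0],uv[1],1.]); return (c+d*(z-c[2])/d[2]).round(1)
def proj(n,P,model=None):
    K,R,t=model or cm(n); p=K@(R@np.array(P,float).T+t[:,None] if np.ndim(P)>1 else R@np.array(P,float)+t); return (p[:2]/p[2]).T
def snap(n,f):
    im=camera(n); cv2.imwrite("pics/"+f,im[:,:,::-1]); return im
E
python3 - <<'E'
from h import *
print(get_obs(),pinch_z)
a=snap("scene","s0.png");b=snap("top","t0.png")
for n in("scene","top"):
    K,R,t=cm(n);print(n,-R.T@t,K[0,0])
for t in ["gauge","pointer","dial","post_mid","shoe","master_mid","spacer_mid","rest_pad_top","bush_mid","post_stock","oil","carton","weight","cup","driver"]:
    print(t,[(np.round(r["rect"]).tolist(),round(r["confidence"],2)) for r in look_for(t,"top")[:2]])
E
```

```text
pics
{'time': 0.0, 'joint_positions': array([-1.40499905e+00,  2.76593757e-01,  1.50613957e+00, -1.30807732e-05,
        1.36064933e+00, -1.21001839e-01]), 'dq': array([ 9.88799909e-04,  4.21819923e-04, -4.32321203e-05,  1.55947040e-03,
        5.24998778e-05, -1.20402804e-03]), 'joint_torque': array([-2.30909918e-04, -4.04596817e+01, -2.37230623e+01,  6.99394662e-02,
        3.42407799e-02, -1.38270912e-04]), 'ee_pos': array([ 162.55387503, -550.96028394,  204.60286374]), 'eef_rot': array([-3.13981419e+00, -2.03371305e-04,  2.86801671e-01]), 'wrist_force': array([-0.47151708,  0.2640057 ,  0.01360337]), 'moment': array([ 0.0250115 , -0.01076403,  0.02492232]), 'grip_force': 0.0, 'gripper_width': 94.29458175079715} 18.8
scene [ 934.09618388 -531.66384847  777.926512  ] 393.1447155150872
top [ 351.56970268  -19.73314879 1213.6927077 ] 427.1806285886363
gauge [([211.0, 159.0, 307.0, 221.0], 0.91)]
pointer [([238.0, 187.0, 246.0, 197.0], 0.51)]
dial [([240.0, 171.0, 295.0, 196.0], 0.59)]
post_mid [([240.0, 174.0, 294.0, 197.0], 0.93)]
shoe [([236.0, 190.0, 249.0, 197.0], 0.49)]
master_mid [([224.0, 187.0, 233.0, 198.0], 0.62)]
spacer_mid [([366.0, 194.0, 381.0, 202.0], 0.44)]
rest_pad_top [([152.0, 229.0, 183.0, 260.0], 0.95)]
bush_mid [([366.0, 174.0, 378.0, 186.0], 0.64), ([353.0, 264.0, 373.0, 332.0], 0.36)]
post_stock [([366.0, 236.0, 382.0, 248.0], 0.55)]
oil [([168.0, 126.0, 186.0, 148.0], 0.87)]
carton [([310.0, 122.0, 346.0, 154.0], 0.79), ([224.0, 185.0, 237.0, 198.0], 0.54)]
weight [([307.0, 123.0, 346.0, 155.0], 0.52), ([130.0, 173.0, 147.0, 189.0], 0.48)]
cup [([408.0, 264.0, 440.0, 289.0], 0.72)]
driver [([354.0, 267.0, 375.0, 332.0], 0.87)]
```

```bash
python3 - <<'E'
import cv2
b=cv2.imread("pics/t0.png")
cv2.imwrite("pics/t0c.png",cv2.resize(b[110:310,120:400],None,fx=2.85,fy=2.85,interpolation=cv2.INTER_CUBIC)[:570,:798])
from h import *
for uv in [(366,174),(242,192),(229,192),(373,198),(372,180),(374,242),(167,245)]: print(uv,ray("top",uv,50))
E
```

```text
(366, 174) [ 639.5 -271.1   50. ]
(242, 192) [584.1  74.7  50. ]
(229, 192) [583.6 110.8  50. ]
(373, 198) [ 571.3 -289.    50. ]
(372, 180) [ 622.5 -287.5   50. ]
(374, 242) [ 449.2 -288.6   50. ]
(167, 245) [435.  274.7  50. ]
```

View pics/t0c.png

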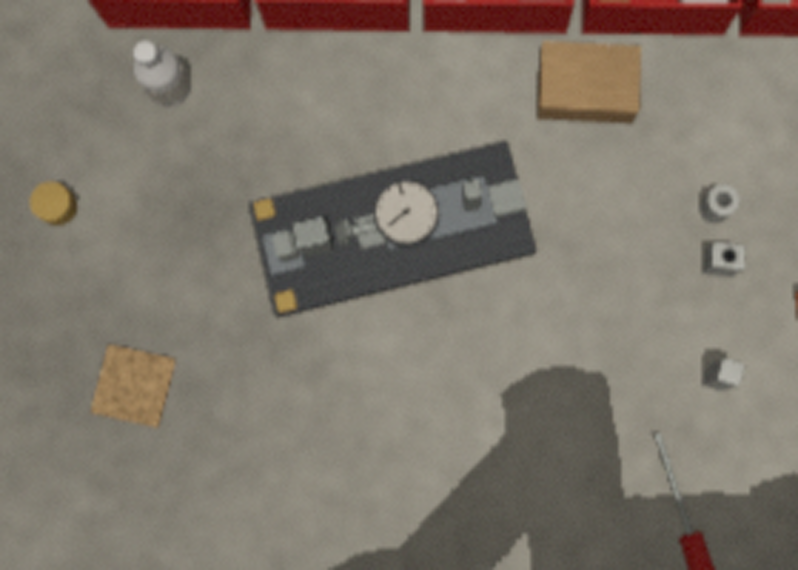

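View pics/s0.png

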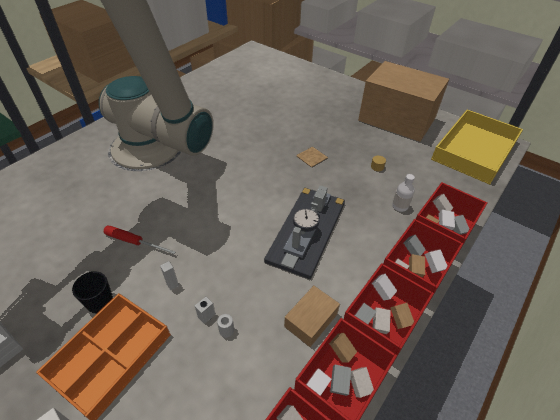

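The top view shows the gauge turned about +0.22 rad: anvil on the left at crop (285,245), post at (472,190), and the pointer pointing lower-left at about 0 rad. The spacer is the middle one of the three on the right (726,256), between tube (720,200) and post (728,372). The cork pad is at (133,385). The scene view agrees.

```bash
cat >> h.py <<'E'
from scipy.spatial.transform import Rotation as Ro
def tool():
    o=get_obs(); return np.array(o["ee_pos"]),Ro.from_euler("xyz",o["eef_rot"]).as_matrix()
def delta(target):
    p,R=tool(); return (R.T@(np.array(target,float)-p)/10).round(3)
def wyaw():
    _,R=tool(); return np.arctan2(R[1,0],R[0,0])
E
python3 - <<'E'
from h import *
p,R=tool(); K,Rc,t=cm("wrist"); c=-Rc.T@t
print("cam in tool",R.T@(c-p)," axis",R.T@Rc.T[:,2]," xaxis",R.T@Rc.T[:,0],K[0,0])
y=1.796;Rt=np.array([[np.cos(y),np.sin(y),0],[np.sin(y),-np.cos(y),0],[0,0,-1]])
print(Rt.T@(np.array([565,80,300])-p)/10)
a=ray("top",(120+508/2.85,110+142/2.85),18);b=ray("top",(120+250/2.85,110+201/2.85),18);c=ray("top",(120+275/2.85,110+316/2.85),18);d=ray("top",(120+536/2.85,110+252/2.85),18)
print(a,b,c,d,np.linalg.norm(a-b),np.linalg.norm(b-c))
E
```

```text
cam in tool [  80.85230905   -0.80644136 -179.77689401]  axis [-2.81206930e-01 -2.28629378e-04  9.59647128e-01]  xaxis [-6.76985040e-04  9.99999770e-01  3.98651127e-05] 317.1624443158723
[52.57624201 53.32472232 -9.44939263]
[687.1 -82.8  18. ] [622.8 176.2  18. ] [506.7 147.2  18. ] [ 574.  -111.1   18. ] 266.8623053186793 119.66707985072583
```

Emit:
move_arm(deltas=[[0,0,-0.5,0,0,-0.15],[0,0,-0.5,0,0,-0.15],[0,0,-0.5,0,0,-0.15],[0,0,-0.5,0,0,-0.15],[0,0,-0.5,0,0,-0.15],[0,0,-0.5,0,0,-0.15],[0,0,-0.5,0,0,-0.15],[0,0,-0.5,0,0,-0.15],[0,0,-0.5,0,0,-0.15],[0,0,-0.5,0,0,-0.15],[0,0,0,0,0,-0.032]], claw=0)

```text
time: 1.95
ee_pos: [162.7, -551.9, 256.3]
eef_rot: [-3.141, 0.002, 1.822]
wrist_force: [-0.5, 0.1, -0.2]
gripper_width: 93.9
grip_force: 0.0
```

Emit:
move_arm(deltas=[[3,3,0,0,0,0],[3.3,3.3,0,0,0,0],[3.5,3.5,0,0,0,0],[3.5,3.5,0,0,0,0],[3.5,3.5,0,0,0,0],[3.5,3.5,0,0,0,0],[3.5,3.5,0,0,0,0],[3.5,3.5,0,0,0,0],[3.5,3.5,0,0,0,0],[3.5,3.5,0,0,0,0],[3.5,3.5,0,0,0,0],[3.5,3.5,0,0,0,0]])

```text
time: 3.15
ee_pos: [462.4, -47.9, 255.8]
eef_rot: [3.141, 0.001, 1.819]
wrist_force: [1.1, -0.6, 0.2]
gripper_width: 93.8
grip_force: 0.0
```

Emit:
move_arm(deltas=[[3.5,3.5,0,0,0,0],[3.5,3.5,0,0,0,0],[3,3,0,0,0,0],[1,1,0,0,0,0],[0,0,0,0,0,0],[0,0,0,0,0,0]])

```text
time: 3.75
ee_pos: [540.6, 82.9, 255.3]
eef_rot: [-3.14, 0.001, 1.819]
wrist_force: [-0.4, -1.1, 0.7]
gripper_width: 94.1
grip_force: 0.0
```

```bash
python3 - <<'E'
from h import *
print(get_obs()["time"],tool()[0],wyaw())
m=cm("wrist"); im=snap("wrist","w1.png"); import pickle; pickle.dump(m,open("w1.pkl","wb"))
for t in ["gauge","pointer","dial","post_mid","shoe","master_mid"]:
    for r in masks_of(t,"wrist")[:1]:
        ys,xs=np.nonzero(r["mask"]); print(t,r["rect"],r["confidence"],xs.mean(),ys.mean())
E
```

```text
3.75 [540.55958366  82.85787164 255.26645936] 1.8188101220341606
gauge [259.3, 122.1, 351.9, 311.3] 0.87 304.19832258064514 214.18832258064515
pointer [310.2, 247.7, 309.8, 251.6] 0.44 308.5 249.0
dial [280.8, 187.6, 335.7, 310.9] 0.69 306.37130138779787 252.29248494370253
post_mid [283.4, 187.8, 333.2, 309.9] 0.9 306.42124542124543 252.4735740450026
shoe [303.0, 188.1, 315.7, 220.6] 0.65 307.23926380368096 199.37116564417178
master_mid [299.6, 154.7, 323.6, 191.0] 0.86 310.304 171.624
```

View pics/w1.png

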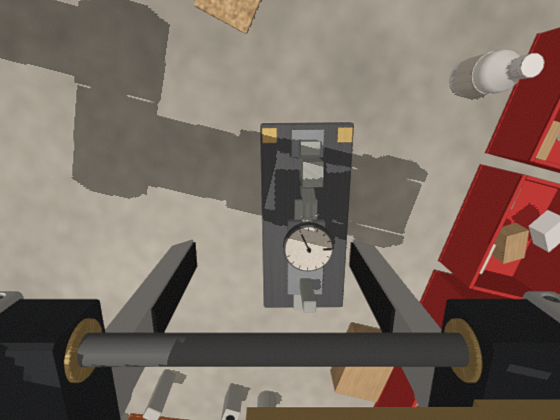

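The gauge is upright in the wrist image: anvil top at (311,148), master top at (312,172), dial centre at (308,248), and post at (308,295). The zero mark is on the right.

```bash
python3 - <<'E'
from h import *
import pickle; m=pickle.load(open("w1.pkl","rb"))
b=cv2.imread("pics/w1.png"); cv2.imwrite("pics/w1c.png",cv2.resize(b[115:315,250:365],None,fx=3,fy=3,interpolation=cv2.INTER_CUBIC))
c=[ray("wrist",uv,18,m) for uv in [(261,123.5),(353,123.5),(343.5,307),(264,307)]]
print(c)
E
```

```text
[array([506.6, 148.6,  18. ]), array([620. , 177.2,  18. ]), array([690. , -80.9,  18. ]), array([ 573.9, -110.5,   18. ])]
```

View pics/w1c.png

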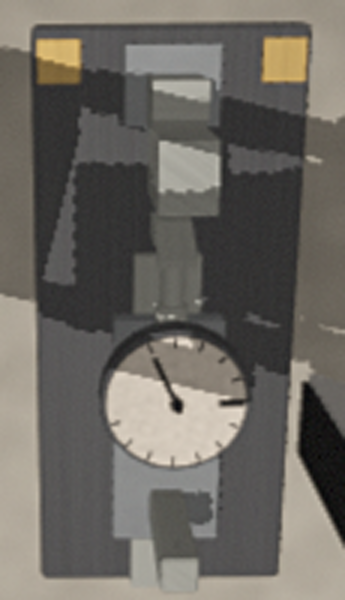

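```bash
python3 - <<'E'
from h import *
import pickle; m=pickle.load(open("w1.pkl","rb"))
yaw=.250; G=np.array([[np.cos(yaw),-np.sin(yaw),0],[np.sin(yaw),np.cos(yaw),0],[0,0,1]])
c=np.array([[506.6,148.6],[620,177.2],[690,-80.9],[573.9,-110.5]]).mean(0)
o=np.array([*c,0])+G@[0,35,0]; print("origin",o)
f=lambda u,v,z: (ray("wrist",(250+u/3,115+v/3),z,m), (G.T@(ray("wrist",(250+u/3,115+v/3),z,m)-o)).round(1))
for n,u,v,z in [("post",180,574,96),("postTL",162,557,96),("postBR",198,590,96),("mTL",158,140,68),("mTR",220,140,68),("mBR",219,194,68),("mBL",159,192,68),("anvTL",153,82,60),("anvTR",211,82,60),("anvBR",213,121,60),("anvBL",152,121,60),("dial",177,405,69)]: print(n,*f(u,v,z))
print(delta([0,0,0]))
E
```

```text
origin [588.96586143  67.51193476   0.        ]
post [618.1 -44.5  96. ] [   0.5 -115.7   96. ]
postTL [608.8 -38.7  96. ] [  -7.1 -107.8   96. ]
postBR [627.3 -49.9  96. ] [   8.1 -123.2   96. ]
mTL [564.9 120.7  68. ] [-10.2  57.5  68. ]
mTR [588.1 126.5  68. ] [13.8 57.4 68. ]
mBR [593.8 106.2  68. ] [14.3 36.3 68. ]
mBL [570.8 101.2  68. ] [-9.3 37.1 68. ]
anvTL [557.9 140.9  60. ] [-11.9  78.8  60. ]
anvTR [579.7 146.4  60. ] [10.5 78.7 60. ]
anvBR [584.8 132.2  60. ] [12.  63.7 60. ]
anvBL [561.6 126.3  60. ] [-12.   63.7  60. ]
dial [602.3  16.3  69. ] [  0.2 -52.9  69. ]
[  5.171 -54.496  25.554]
```

```bash
python3 - <<'E'
from h import *
print(delta([617.9,-44.5,54]),wyaw()-np.pi/2)
E
```

```text
[-14.228   4.341  20.18 ] 0.24657475808977702
```

Emit:
move_arm(deltas=[[-2.2,0.74,0,0,0,-0.003],[-4,1.2,0,0,0,0],[-4,1.2,1,0,0,0],[-4,1.2,3,0,0,0],[0,0,4,0,0,0],[0,0,4,0,0,0],[0,0,4,0,0,0],[0,0,3,0,0,0],[0,0,1.2,0,0,0],[0,0,0,0,0,0],[0,0,0,0,0,0]], claw=0.6)

```text
time: 5.2
ee_pos: [619.1, -42.4, 55.6]
eef_rot: [3.139, 0.001, 1.822]
wrist_force: [0.1, -0.7, 0.4]
gripper_width: 37.2
grip_force: 0.0
```

```bash
python3 - <<'E'
from h import *
print(get_obs()["time"],get_obs()["wrist_force"],delta([617.9,-44.5,54]),wyaw()-np.pi/2)
im=snap("wrist","w2.png")
E
```

```text
5.2 [ 0.14837544 -0.72640878  0.40067637] [-0.178 -0.17   0.164] 0.25084635304096325
```

View pics/w2.png

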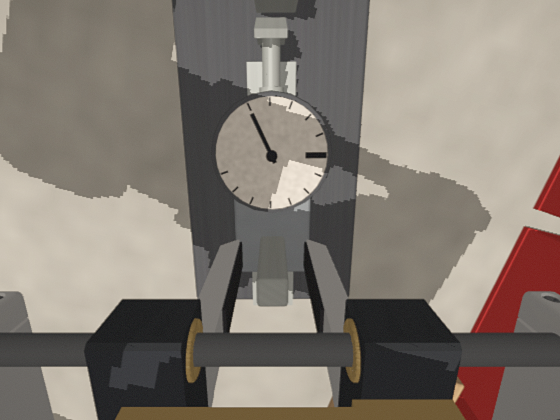

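The post is centred between the fingers at about (272,270). The dial centre is at (271,156) with the needle tip at (252,113), so it reads about 0; the zero mark is on the right.

Emit:
move_arm(deltas=[[-0.1,-0.12,0.15,0,0,0],[0,0,0,0,0,0],[0,0,0,0,0,0],[0,0,0,0,0,0],[0,0,0,0,0,0],[0,0,0,0,0,0]], claw=1, force=25)

```text
time: 5.85
ee_pos: [618.8, -43.1, 53.7]
eef_rot: [3.138, 0.001, 1.822]
wrist_force: [5.1, 1.6, 3.0]
gripper_width: 15.6
grip_force: 25.0
```

Emit:
move_arm(deltas=[[0.2,0,0,0,0,0],[0.2,0,0,0,0,0],[0.2,0,0,0,0,0],[0.2,0,0,0,0,0],[0.2,0,0,0,0,0],[0,0,0,0,0,0],[0,0,0,0,0,0]])

```text
time: 6.55
ee_pos: [617.3, -37.2, 53.7]
eef_rot: [3.138, 0.007, 1.823]
wrist_force: [6.0, -7.4, 0.6]
gripper_width: 15.5
grip_force: 25.0
```

```bash
cat >> h.py <<'E'
def needle(f):
    im=snap("wrist",f); r=masks_of("dial","wrist")
    g=cv2.cvtColor(im,cv2.COLOR_RGB2GRAY)
    K,R,t=cm("wrist")
    # dial face = largest bright round: Hough
    c=cv2.HoughCircles(cv2.GaussianBlur(g,(3,3),0),cv2.HOUGH_GRADIENT,1,100,param1=120,param2=25,minRadius=45,maxRadius=65)
    c=c[0][0]
    # needle: darkest mean along ray from 8 to 0.7 r
    best=[]
    for a in np.arange(-np.pi,np.pi,.01):
        rr=np.arange(10,c[2]*.62); x=c[0]+rr*np.cos(a); y=c[1]-rr*np.sin(a)
        best.append((g[np.round(y).astype(int),np.round(x).astype(int)].mean(),a))
    best.sort(); print("circle",c,"dark",best[0][0],"needle img ang",best[0][1],"reading~",2-np.mean([b[1] for b in best[:4]]))
E
python3 - <<'E'
from h import *
needle("w3.png"); print(get_obs()["time"],get_obs()["wrist_force"],tool()[0])
E
```

```text
circle [271.5 151.5  56.6] dark 22.96153846153846 needle img ang 2.0384073464100965 reading~ -0.04340734641009636
6.65 [ 6.36831683 -5.68263117  1.24427421] [617.28681065 -37.18624088  53.7294468 ]
```

Emit:
move_arm(deltas=[[0.2,-0.03,0,0,0,0],[0.2,-0.03,0,0,0,0],[0.2,-0.03,0,0,0,0],[0,0,0,0,0,0],[0,0,0,0,0,0]])

```text
time: 7.15
ee_pos: [616.0, -32.4, 53.7]
eef_rot: [3.136, 0.009, 1.823]
wrist_force: [7.2, -8.3, -0.6]
gripper_width: 15.8
grip_force: 25.0
```

```bash
python3 - <<'E'
from h import *
needle("w4.png"); print(get_obs()["time"],get_obs()["wrist_force"],tool()[0])
E
```

```text
circle [272.5 150.5  56.7] dark 23.46153846153846 needle img ang 1.7184073464101033 reading~ 0.2765926535898968
7.25 [ 8.05579233 -9.05641364 -0.31602279] [616.06468791 -32.37500471  53.74994603]
```

Emit:
move_arm(deltas=[[0.15,-0.03,0,0,0,0],[0.15,-0.03,0,0,0,0],[0.1,0,0,0,0,0],[0,0,0,0,0,0],[0,0,0,0,0,0]])

```text
time: 7.75
ee_pos: [615.3, -29.5, 53.8]
eef_rot: [3.135, 0.011, 1.823]
wrist_force: [9.2, -11.0, -1.9]
gripper_width: 15.5
grip_force: 25.0
```

```bash
python3 - <<'E'
from h import *
needle("w5.png"); print(get_obs()["time"],get_obs()["wrist_force"],tool()[0])
E
```

```text
circle [270.5 151.5  55.6] dark 38.92 needle img ang 0.3584073464101323 reading~ 1.6465926535898676
7.85 [ 9.42638408 -9.96386919 -2.43439505] [615.33373241 -29.52923305  53.76707245]
```

Emit:
move_arm(deltas=[[0.1,0.15,0,0,0,0],[0.05,0,0,0,0,0],[0,0,0,0,0,0],[0,0,0,0,0,0]])

```text
time: 8.25
ee_pos: [615.0, -28.4, 53.8]
eef_rot: [3.138, 0.011, 1.824]
wrist_force: [6.2, -12.0, -0.5]
gripper_width: 16.0
grip_force: 25.0
```

```bash
python3 - <<'E'
from h import *
needle("w6.png"); print(get_obs()["time"],get_obs()["wrist_force"],tool()[0])
E
```

```text
circle [271.5 152.5  56.7] dark 26.115384615384617 needle img ang -0.021592653589859623 reading~ 2.0165926535898597
8.35 [  6.26169836 -11.85960902   0.84793333] [615.0170432  -28.40690931  53.75532277]
```

Emit:
move_arm(deltas=[[-0.2,0.1,0,0,0,0],[-0.2,0.1,0,0,0,0],[0,0,0,0,0,0]])

```text
time: 8.65
ee_pos: [614.9, -28.3, 53.7]
eef_rot: [-3.141, 0.004, 1.823]
wrist_force: [-0.1, -4.4, 4.5]
gripper_width: 15.9
grip_force: 25.0
```

```bash
python3 - <<'E'
from h import *
needle("w7.png"); print(get_obs()["time"],get_obs()["wrist_force"],tool()[0])
E
```

```text
circle [272.5 152.5  56.7] dark 26.423076923076923 needle img ang -0.021592653589859623 reading~ 2.0165926535898597
8.75 [ 0.40897413 -4.79264627  5.85314618] [614.88337245 -28.30611385  53.70258689]
```

Unloaded and still on zero; release now.

Emit:
move_arm(deltas=[[-0.05,0,0,0,0,0],[0,0,0,0,0,0],[0,0,0,0,0,0],[0,0,0,0,0,0],[0,0,0,0,0,0],[0,0,0,0,0,0]], claw=0.6)

```text
time: 9.35
ee_pos: [614.6, -26.1, 52.6]
eef_rot: [-3.141, -0.0, 1.822]
wrist_force: [-0.9, -0.1, -0.2]
gripper_width: 37.4
grip_force: 0.0
```

```bash
python3 - <<'E'
from h import *
needle("w8.png"); print(get_obs()["time"],get_obs()["wrist_force"],tool()[0])
im=cv2.imread("pics/w8.png"); cv2.imwrite("pics/w8c.png",cv2.resize(im[0:310,170:380],None,fx=1.9,fy=1.9))
E
```

```text
circle [271.5 156.5  56.6] dark 28.153846153846153 needle img ang -0.021592653589859623 reading~ 2.0165926535898597
9.45 [ 0.51849764 -0.01240444 -0.00692716] [614.67930738 -26.19684354  52.70053162]
```

View pics/w8c.png

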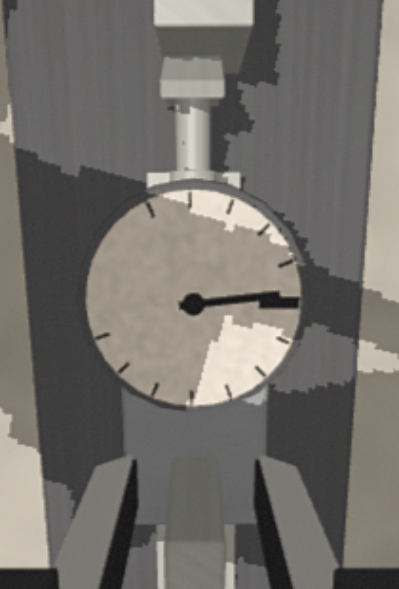

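The needle, from (193,303) to (278,297) in the crop, lies on the zero mark within about 0.07 rad and the head is free. The shoe at (193,75) bears on the master, so I go to the master next.

```bash
python3 - <<'E'
from h import *
print(delta([580.2,110.7,29]),wyaw()-np.pi/2, get_obs()["time"])
E
```

```text
[14.117  0.062  2.371] 0.25106908348458523 9.45
```

Emit:
move_arm(deltas=[[0,0,-3,0,0,0],[0,0,-3,0,0,0],[1.1,0,-1,0,0,0],[4,0,0,0,0,0],[4,0,0,0,0,0],[4,0.06,0,0,0,0],[1,0,0,0,0,0],[0,0,0,0,0,0],[0,0,0,0,0,0]], claw=0.5)

```text
time: 10.35
ee_pos: [580.3, 109.9, 122.4]
eef_rot: [-3.141, 0.001, 1.822]
wrist_force: [-0.1, -0.4, -0.8]
gripper_width: 47.1
grip_force: 0.0
```

```bash
python3 - <<'E'
from h import *
snap("wrist","w9.png"); p,R=tool(); print(delta([580.2,110.7,29]))
G=R.copy()
o=np.array([588.97,67.51,0]);yaw=.25
for t in ("master_mid",):
    r=masks_of(t,"wrist")[0]; print(r["rect"],r["confidence"])
    for uv in [(r["rect"][0],r["rect"][3]),(r["rect"][2],r["rect"][3])]: 
        w=ray("wrist",uv,68); print(w,(R.T@(w-p)).round(1))
E
```

```text
[1.390e-01 2.000e-03 9.347e+00]
[260.4, 193.7, 289.0, 240.7] 0.75
[573.1  93.7  68. ] [-13.4 -11.1  54.5]
[595.1  99.3  68. ] [-13.4  11.6  54.5]
```

View pics/w9.png

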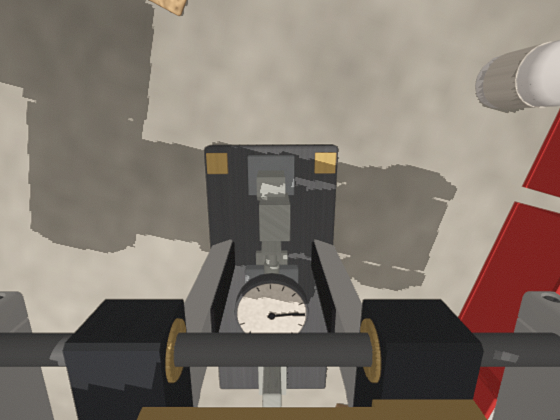

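The master top at (274,222) is centred between the fingers, and the dial still reads zero.

Emit:
move_arm(deltas=[[0.14,0.02,2,0,0,0],[0,0,3,0,0,0],[0,0,2.5,0,0,0],[0,0,1.3,0,0,0],[0,0,0.5,0,0,0],[0,0,0,0,0,0],[0,0,0,0,0,0]])

```text
time: 11.15
ee_pos: [581.2, 111.6, 30.8]
eef_rot: [3.14, 0.0, 1.821]
wrist_force: [-0.5, 0.7, 0.4]
gripper_width: 47.0
grip_force: 0.0
```

Emit:
move_arm(deltas=[[0,0,0,0,0,0],[0,0,0,0,0,0],[0,0,0,0,0,0],[0,0,0,0,0,0],[0,0,0,0,0,0],[0,0,0,0,0,0]], claw=1, force=30)

```text
time: 11.75
ee_pos: [580.9, 112.0, 30.4]
eef_rot: [3.14, 0.0, 1.822]
wrist_force: [0.4, 0.2, 4.7]
gripper_width: 23.8
grip_force: 30.0
```

Emit:
move_arm(deltas=[[0,0,-0.3,0,0,0],[0,0,-0.5,0,0,0],[0,0,-0.7,0,0,0],[0,0,-1,0,0,0],[0,0,-1,0,0,0],[0,0,-1,0,0,0],[0,0,-1,0,0,0],[0,0,-1,0,0,0],[0,0,-1,0,0,0],[0,0,0,0,0,0],[0,0,0,0,0,0]])

```text
time: 12.85
ee_pos: [580.2, 111.9, 105.1]
eef_rot: [3.141, 0.0, 1.822]
wrist_force: [0.1, 0.2, -2.9]
gripper_width: 23.5
grip_force: 30.0
```

```bash
python3 - <<'E'
from h import *
snap("top","t1.png");r=look_for("rest_pad_top","top")[0];print(r)
m=cm("top");R=r["rect"];print(ray("top",((R[0]+R[2])/2,(R[1]+R[3])/2),5))
b=cv2.imread("pics/t0.png")[220:270,140:195]; h=cv2.cvtColor(b,cv2.COLOR_BGR2HSV); 
mk=((h[...,0]>8)&(h[...,0]<25)&(h[...,1]>70)).astype(np.uint8); c=max(cv2.findContours(mk,0,2)[0],key=cv2.contourArea); print(cv2.minAreaRect(c))
(cx,cy),_,ang=cv2.minAreaRect(c); print(ray("top",(cx+140,cy+220),5))
snap("wrist","w10.png");
for t in("master_mid","pointer"): print([(q["rect"],q["confidence"]) for q in look_for(t,"wrist")[:1]])
print(get_obs()["time"])
E
```

```text
Traceback (most recent call last):
IndexError: list index out of range
```

```bash
python3 - <<'E'
from h import *
b=cv2.imread("pics/t0.png")[220:270,140:195]; h=cv2.cvtColor(b,cv2.COLOR_BGR2HSV); 
mk=((h[...,0]>8)&(h[...,0]<25)&(h[...,1]>70)).astype(np.uint8); c=max(cv2.findContours(mk,0,2)[0],key=cv2.contourArea); q=cv2.minAreaRect(c);print(q)
P=ray("top",(q[0][0]+140,q[0][1]+220),5); print(P); print([ray("top",(x+140,y+220),5) for x,y in cv2.boxPoints(q)])
print(delta([P[0],P[1],105]),get_obs()["time"])
E
```

```text
((26.26470947265625, 24.941177368164062), (24.73863410949707, 25.46623992919922), 14.03624439239502)
[438.4 288.2   5. ]
[array([411.7, 329.1,   5. ]), array([481.6, 315.7,   5. ]), array([465.3, 246.9,   5. ]), array([395.7, 261. ,   5. ])]
[20.596 -9.299 -0.06 ] 12.95
```

Emit:
move_arm(deltas=[[1.6,-0.7,0,0,0,0],[3,-1.4,0,0,0,0],[4,-1.8,0,0,0,0],[4,-1.8,0,0,0,0],[4,-1.8,1,0,0,0],[2.5,-1.2,1.5,0,0,0],[1.5,-0.6,1.5,0,0,0],[0,0,1.2,0,0,0],[0,0,1,0,0,0],[0,0,0.6,0,0,0],[0,0,0.3,0,0,0],[0,0,0,0,0,0]])

```text
time: 14.15
ee_pos: [439.3, 287.7, 33.5]
eef_rot: [-3.141, 0.0, 1.821]
wrist_force: [0.3, 0.6, -3.2]
gripper_width: 23.9
grip_force: 30.0
```

```bash
python3 - <<'E'
from h import *
print(delta([438.4,288.2,17.6]),get_obs()["time"],get_obs()["wrist_force"])
snap("wrist","w11.png")
E
```

```text
[ 0.074 -0.078  1.585] 14.15 [ 0.2573482   0.6224703  -3.22267057]
```

View pics/w11.png

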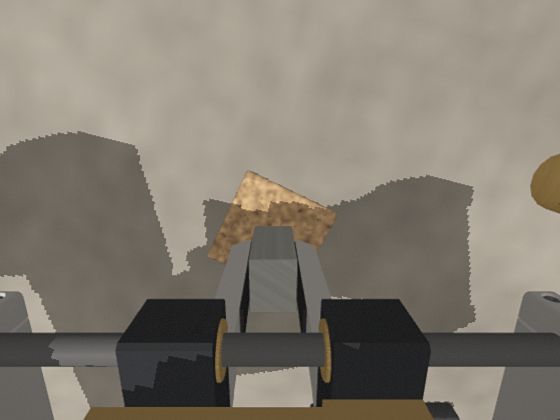

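The block hangs over the pad; its visible corners are (249,170), (336,213), and (209,257).

```bash
python3 - <<'E'
from h import *
a,b=ray("wrist",(336,213),5),ray("wrist",(209,258),5); print(a,b,np.linalg.norm(a-b),(a+b)/2, ray("wrist",(249,170),5))
E
```

```text
[476.1 315.6   5. ] [397.8 260.7   5. ] 95.62897050580439 [436.95 288.15   5.  ] [411.3 329.9   5. ]
```

Emit:
move_arm(deltas=[[0.1,-0.1,0.8,0,0,0],[0,0,0.5,0,0,0],[0,0,0.2,0,0,0],[0,0,0.1,0,0,0],[0,0,0,0,0,0]])

```text
time: 14.7
ee_pos: [437.7, 289.0, 17.6]
eef_rot: [-3.141, 0.0, 1.822]
wrist_force: [0.2, -0.2, -3.4]
gripper_width: 23.9
grip_force: 30.0
```

Emit:
move_arm(deltas=[[0,0,0.1,0,0,0],[0,0,0.05,0,0,0],[0,0,0,0,0,0]])

```text
time: 15.0
ee_pos: [437.9, 289.1, 17.4]
eef_rot: [3.141, -0.0, 1.822]
wrist_force: [-1.8, -1.4, 4.4]
gripper_width: 23.9
grip_force: 30.0
```

Contact. Release, wait, rise.

Emit:
move_arm(deltas=[[0,0,0,0,0,0],[0,0,0,0,0,0],[0,0,0,0,0,0],[0,0,0,0,0,0],[0,0,0,0,0,0],[0,0,0,0,0,0]], claw=0.5)

```text
time: 15.6
ee_pos: [437.7, 289.0, 16.1]
eef_rot: [-3.141, 0.0, 1.822]
wrist_force: [-0.4, -0.4, 0.5]
gripper_width: 47.1
grip_force: 0.0
```

Emit:
move_arm(deltas=[[0,0,-1.5,0,0,0],[0,0,-3,0,0,0],[0,0,-4,0,0,0],[0,0,-4,0,0,0],[0,0,-2,0,0,0],[0,0,0,0,0,0]])

```text
time: 16.2
ee_pos: [439.8, 290.1, 164.5]
eef_rot: [3.134, -0.001, 1.822]
wrist_force: [-0.2, -0.2, -0.3]
gripper_width: 47.5
grip_force: 0.0
```

```bash
python3 - <<'E'
from h import *
print(get_obs()["time"],tool()[0])
snap("wrist","w12.png")
q=masks_of("master_mid","wrist")[0]; r=q["rect"]; print(r,q["confidence"],ray("wrist",(r[0],r[3]),55),ray("wrist",(r[2],r[3]),55))
# spacer from t0 image
for z,n in((50,"spacer_mid"),(45,"bush_mid"),(75,"post_stock")):
    pass
# target above spacer, viewing from +toolx side; spacer approx
S=ray("top",(120+728/2.85,110+256/2.85),50); print("spacer",S)
b=ray("top",(120+722/2.85,110+200/2.85),45);p=ray("top",(120+730/2.85,110+372/2.85),75);print("bush,post",b,p)
im=cv2.imread("pics/t0.png"); cv2.imwrite("pics/t0d.png",cv2.resize(im[165:255,350:400],None,fx=6,fy=6,interpolation=cv2.INTER_CUBIC))
E
```

```text
16.2 [439.7616671  290.07277879 164.47261275]
[260.5, 176.6, 280.2, 224.3] 0.79 [428.8 268.8  55. ] [447.  273.5  55. ]
spacer [ 566.3 -295.6   50. ]
bush,post [ 623.2 -292.4   45. ] [ 451.1 -288.6   75. ]
```

View pics/t0d.png

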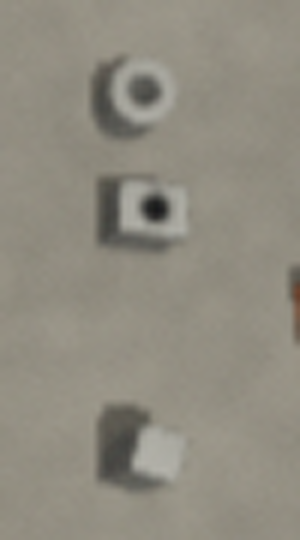

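Emit:
move_arm(deltas=[[-2,0,0,0,0,0],[-3.5,0,0,0,0,0],[-4.5,-0.2,0,0,0,0],[-4.5,-0.2,0,0,0,0],[-4.5,-0.2,0,0,0,0],[-4.5,-0.2,0,0,0,0],[-4.5,-0.3,0,0,0,0],[-4.5,-0.2,0,0,0,0],[-4.5,-0.2,0,0,0,0],[-4.5,-0.2,0,0,0,0],[-4.5,-0.2,0,0,0,0],[-4.5,-0.2,0,0,0,0]], claw=0.62)

```text
time: 17.5
ee_pos: [541.5, -206.7, 158.6]
eef_rot: [-3.138, -0.003, 1.821]
wrist_force: [0.9, 1.4, -0.1]
gripper_width: 35.6
grip_force: 0.0
```

Emit:
move_arm(deltas=[[-4.4,-0.2,0,0,0,0],[-3.5,0,0,0,0,0],[-1.5,0,0,0,0,0],[0,0,1,0,0,0.12],[0,0,1,0,0,0.12],[0,0,0,0,0,0.08],[0,0,0,0,0,0],[0,0,0,0,0,0]])

```text
time: 18.3
ee_pos: [563.7, -295.8, 140.4]
eef_rot: [-3.14, -0.001, 1.504]
wrist_force: [-0.2, -0.4, -0.4]
gripper_width: 35.9
grip_force: 0.0
```

```bash
python3 - <<'E'
from h import *
print(get_obs()["time"],tool()[0],wyaw(),get_obs()["gripper_width"])
m=cm("wrist"); im=snap("wrist","w13.png"); import pickle; pickle.dump(m,open("w13.pkl","wb"))
for n in ("spacer_mid","bush_mid"):
  for q in masks_of(n,"wrist")[:2]:
    mk=q["mask"].astype(np.uint8); print(n,q["rect"],q["confidence"])
r=look_for("spacer_mid","wrist")[0]["rect"]; x0=int(max(0,r[0]-45)); y0=int(max(0,r[1]-25)); print(x0,y0)
cv2.imwrite("pics/w13c.png",cv2.resize(im[y0:y0+110,x0:x0+140,::-1],None,fx=5,fy=5,interpolation=cv2.INTER_CUBIC))
E
```

```text
18.3 [ 563.70654123 -295.78421234  140.41023377] 1.504171679796195 35.936339681966075
spacer_mid [262.1, 184.8, 290.0, 232.0] 0.91
bush_mid [318.9, 177.8, 359.4, 219.9] 0.98
216 158
```

```bash
python3 - <<'E'
from h import *
import pickle; m=pickle.load(open("w13.pkl","rb")); im=cv2.imread("pics/w13.png"); g=cv2.cvtColor(im,cv2.COLOR_BGR2GRAY)
p,R=tool()
print(g[180:238:3,258:296:2])
E
```

```text
[[102  99  99  98  97  98  98 100  97  98  97  98  99 100  99  99 100  99
   98]
 [100  98  97  96  98  93  96  97  97  97  96  98  97  97 100 100  97  99
  100]
 [ 98  99 100 100  92  95  95  93  95  96  96  94  97  95  95  95  97  98
   96]
 [ 97  97  99  95  93  95  94  93  94  93  93  95  96  94  96  97  96  99
   98]
 [ 99  99 100  96  94  96  97  94  95  94  93  94  93  94  96  96  91  98
   97]
 [102 102  99 100 117 118 116 116 117 115 113 115 115 112 108 111 110  98
   99]
 [101 100  99 106 115 117 120 119 117 118 119 117 118 121 118 120 113  93
   96]
 [102 100  98 109 121 115 117 116 117 123 119 118 120 117 117 119 110  96
   96]
 [ 99  98  98 109 120 120 119 120  92  59  65 101 121 120 117 116 107  95
   96]
 [101  99  99 111 121 124  89  17  12  20  17  16  16 115 117 120 105  95
   97]
 [100 100  99 106 116 106  21  24  22  17  17  22  20  22 116 121 103  97
   95]
 [102 101  99 113 120 104  14  19  23  18   8  19  21  17 113 117  96  99
   98]
 [103 103 103 109 118 125  68  17  23  20  20  17  14  90 122 119  95  97
   97]
 [104 105 104 111 119 115 117 118  43  26  23  69 120 124 120 120 137 162
  102]
 [101 100 101 112 115 116 120 116 116 120 123 118 113 118 119 118 158 166
   94]
 [170 171 169 115 117 120 115 115 119 116 114 119 120 117 112 112 162 167
  167]
 [163 164 165 162 164 161 134 143 144 145 131 127 133 135 127 135 171 169
  167]
 [161 162 161 163 163 163 164 162 162 161 163 164 163 164 166 169 168 168
  169]
 [160 160 160 163 163 163 163 163 162 163 162 162 161 163 163 165 165 168
  167]
 [158 159 159 161 162 164 162 164 164 163 163 161 161 161 162 162 164 166
  166]]
```

```bash
python3 - <<'E'
from h import *
import pickle; m=pickle.load(open("w13.pkl","rb")); im=cv2.imread("pics/w13.png"); g=cv2.medianBlur(cv2.cvtColor(im,cv2.COLOR_BGR2GRAY),3)
# upscale roi, mask
x0,y0,s=255,185,4
r=cv2.resize(g[y0:237,x0:300],None,fx=s,fy=s,interpolation=cv2.INTER_CUBIC)
bore=(r<60).astype(np.uint8); cb=max(cv2.findContours(bore,0,1)[0],key=cv2.contourArea); M=cv2.moments(cb); 
top=(((r>106)&(r<128))|(r<60)).astype(np.uint8); top=cv2.morphologyEx(cv2.morphologyEx(top,cv2.MORPH_CLOSE,np.ones((13,13))),cv2.MORPH_OPEN,np.ones((21,21)))
ct=max(cv2.findContours(top,0,1)[0],key=cv2.contourArea)
w=lambda u,v,z=50: ray("wrist",(x0+(u+.5)/s-.5,y0+(v+.5)/s-.5),z,m)
print("bore",w(M["m10"]/M["m00"],M["m01"]/M["m00"]))
pts=np.array([w(*c[0])[:2] for c in ct],np.float32); q=cv2.minAreaRect(pts); print(q,cv2.boxPoints(q))
bp=np.array([w(*c[0])[:2] for c in cb],np.float32);print("bore dia",cv2.minAreaRect(bp)[1])
B=look_for("bush_mid","wrist")
print(tool()[0],get_obs()["time"])
E
```

```text
bore [ 565.6 -296.4   50. ]
((565.56884765625, -295.9425964355469), (30.78214454650879, 23.285829544067383), 84.80561828613281) [[ 552.5803  -310.21637]
 [ 575.7705  -312.32452]
 [ 578.5574  -281.66882]
 [ 555.3672  -279.56067]]
bore dia (14.155647277832031, 14.187044143676758)
[ 564.23205786 -296.74017575  141.44019865] 18.55
```

```bash
python3 - <<'E'
from h import *
print(delta([565.6,-296.2,14]))
E
```

```text
[ 0.065  0.13  12.744]
```

Emit:
move_arm(deltas=[[0.03,0.1,1,0,0,0.023],[0,0,3,0,0,0],[0,0,3,0,0,0],[0,0,3,0,0,0],[0,0,1.7,0,0,0],[0,0,0.9,0,0,0],[0,0,0,0,0,0],[0,0,0,0,0,0]])

```text
time: 19.35
ee_pos: [565.8, -297.1, 15.8]
eef_rot: [3.14, 0.001, 1.479]
wrist_force: [-0.8, -0.1, 0.3]
gripper_width: 35.9
grip_force: 0.0
```

```bash
python3 - <<'E'
from h import *
print(delta([565.6,-296.2,14]),get_obs()["wrist_force"],wyaw())
E
```

```text
[ 0.087 -0.025  0.185] [-0.83625474 -0.08046525  0.34281943] 1.4785628383813476
```

Emit:
move_arm(deltas=[[0.08,0,0.1,0,0,0],[0,0,0,0,0,0],[0,0,0,0,0,0],[0,0,0,0,0,0],[0,0,0,0,0,0],[0,0,0,0,0,0]], claw=1, force=40)

```text
time: 19.95
ee_pos: [566.1, -296.3, 15.4]
eef_rot: [3.14, 0.001, 1.479]
wrist_force: [0.7, 0.3, 5.3]
gripper_width: 23.9
grip_force: 40.0
```

Emit:
move_arm(deltas=[[0,0,-1,0,0,0],[0,0,-2,0,0,0],[0,0,-3,0,0,0],[0,0,-3,0,0,0],[0,0,-3,0,0,0],[0,0,0,0,0,-0.12],[0,0,0,0,0,-0.12],[0,0,0,0,0,-0.102],[0,0,0,0,0,0],[0,0,0,0,0,0]])

```text
time: 20.95
ee_pos: [564.8, -295.7, 134.0]
eef_rot: [-3.141, -0.001, 1.819]
wrist_force: [0.2, 0.1, -1.5]
gripper_width: 23.9
grip_force: 40.0
```

```bash
python3 - <<'E'
from h import *
yaw=.25; o=np.array([588.97,67.51,0]); G=Ro.from_euler("z",yaw).as_matrix()
T=o+G@[0,42.5,140]; print("target",T,"delta",delta(T),wyaw(),get_obs()["time"])
# spacer location relative to tool from wrist view, top plane z known
m=cm("wrist"); im=snap("wrist","w14.png"); p,R=tool()
r=masks_of("spacer_mid","wrist"); print(r[0]["rect"],r[0]["confidence"])
zt=p[2]+ (50-14.2); q=r[0]["rect"]
for uv in [(q[0],q[3]),(q[2],q[3])]: print((R.T@(ray("wrist",uv,zt,m)-p)).round(1))
# bore
g=cv2.cvtColor(im,cv2.COLOR_RGB2GRAY); s=np.zeros_like(g); a=[int(v) for v in q]; s[a[1]:a[3],a[0]+8:a[2]-8]=(g[a[1]:a[3],a[0]+8:a[2]-8]<40)
c=max(cv2.findContours(s,0,1)[0],key=cv2.contourArea); M=cv2.moments(c); uv=(M["m10"]/M["m00"],M["m01"]/M["m00"]); print("bore",uv,M["m00"],(R.T@(ray("wrist",uv,zt,m)-p)).round(1))
E
```

```text
target [578.45533173 108.68877792 140.        ] delta [38.872 11.245 -0.583] 1.8186239762353273 20.95
[251.1, 224.0, 296.5, 310.5] 0.6
[-15.3 -12.7 -35.8]
[-15.3  11.  -35.8]
bore (272.61973180076626, 282.9645593869732) 522.0 [  0.7  -1.4 -35.8]
```

Emit:
move_arm(deltas=[[1.5,0.4,0,0,0,0],[3,0.9,0,0,0,0],[4,1.2,0,0,0,0],[4,1.2,0,0,0,0],[4,1.2,0,0,0,0],[4,1.2,0,0,0,0],[4,1.2,0,0,0,0],[4,1.2,0,0,0,0],[4,1.2,0,0,0,0],[3.5,0.8,0,0,0,0],[2,0.5,0,0,0,0],[0.8,0.2,0,0,0,-0.003]])

```text
time: 22.25
ee_pos: [576.7, 110.8, 134.3]
eef_rot: [-3.141, -0.001, 1.827]
wrist_force: [0.1, -0.4, -1.5]
gripper_width: 24.1
grip_force: 40.0
```

Emit:
move_arm(deltas=[[0,0,1,0,0,0],[0,0,1,0,0,0],[0,0,0.5,0,0,0],[0,0,0,0,0,0]])

```text
time: 22.65
ee_pos: [576.8, 106.5, 107.7]
eef_rot: [-3.138, -0.0, 1.822]
wrist_force: [0.1, 0.2, -1.6]
gripper_width: 23.7
grip_force: 40.0
```

```bash
python3 - <<'E'
from h import *
yaw=.25; o=np.array([588.97,67.51,0]); G=Ro.from_euler("z",yaw).as_matrix()
T=o+G@[0,42.0,85]; print("delta",delta(T),wyaw(),get_obs()["time"])
snap("wrist","w15.png")
E
```

```text
delta [0.12  0.226 2.27 ] 1.8220584782776157 22.65
```

View pics/w15.png

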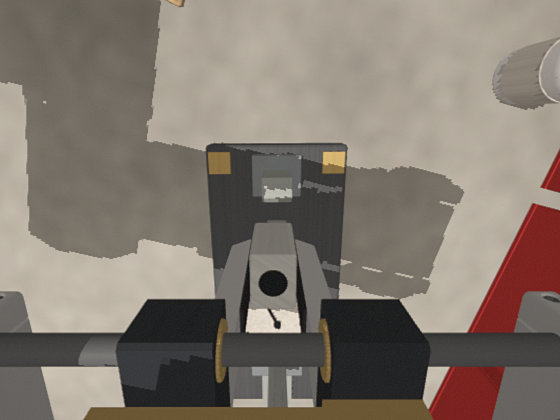

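The spacer (bore at (273,283)) hangs over the slot with the anvil at (277,188) ahead. I shift +2 mm across, +1 mm along, and lower.

Emit:
move_arm(deltas=[[0.12,0.2,1,0,0,0],[0,0,1,0,0,0],[0,0,0.8,0,0,0],[0,0,0,0,0,0]])

```text
time: 23.1
ee_pos: [578.1, 109.2, 79.5]
eef_rot: [-3.138, -0.0, 1.824]
wrist_force: [-0.8, -0.3, -1.3]
gripper_width: 23.6
grip_force: 40.0
```

Emit:
move_arm(deltas=[[0,0,0.3,0,0,0],[0,0,0.3,0,0,0],[0,0,0.3,0,0,0],[0,0,0.2,0,0,0],[0,0,0,0,0,0]])

```text
time: 23.6
ee_pos: [579.3, 109.6, 70.1]
eef_rot: [-3.142, -0.0, 1.824]
wrist_force: [0.1, 0.3, -1.9]
gripper_width: 23.4
grip_force: 40.0
```

```bash
python3 - <<'E'
from h import *
yaw=.25; o=np.array([588.97,67.51,0]); G=Ro.from_euler("z",yaw).as_matrix()
T=o+G@[0,42.0,33.4]; print("delta",delta(T),wyaw(),(G.T@get_obs()["wrist_force"]).round(1))
E
```

```text
delta [-0.123 -0.108  3.673] 1.8236424945579097 [ 0.2  0.3 -1.9]
```

Emit:
move_arm(deltas=[[-0.05,-0.1,0.2,0,0,0],[0,0,0.2,0,0,0],[0,0,0.2,0,0,0],[0,0,0.2,0,0,0],[0,0,0,0,0,0]])

```text
time: 24.1
ee_pos: [578.8, 109.3, 62.3]
eef_rot: [3.141, -0.001, 1.824]
wrist_force: [-0.1, 4.5, 1.8]
gripper_width: 23.4
grip_force: 40.0
```

Emit:
move_arm(deltas=[[0,0,0.2,0,0,0],[0,0,0.2,0,0,0],[0,0,0.2,0,0,0],[0,0,0,0,0,0]])

```text
time: 24.5
ee_pos: [578.7, 109.5, 56.3]
eef_rot: [3.141, -0.001, 1.823]
wrist_force: [-1.1, 4.4, 2.5]
gripper_width: 23.6
grip_force: 40.0
```

```bash
python3 - <<'E'
from h import *
yaw=.25; o=np.array([588.97,67.51,0]); G=Ro.from_euler("z",yaw).as_matrix()
T=o+G@[0,42.0,33.4]; print("delta",delta(T),wyaw(),(G.T@get_obs()["wrist_force"]).round(1),get_obs()["eef_rot"])
E
```

```text
delta [-0.126 -0.044  2.293] 1.823296219113416 [-0.   4.5  2.5] [ 3.14087705e+00 -1.32943109e-03  1.82329622e+00]
```

Emit:
move_arm(deltas=[[0,0,0.2,0,0,0],[0,0,0.2,0,0,0],[0,0,0.2,0,0,0],[0,0,0.2,0,0,0],[0,0,0,0,0,0]])

```text
time: 25.0
ee_pos: [577.7, 109.6, 47.4]
eef_rot: [-3.14, -0.002, 1.823]
wrist_force: [-1.4, 5.9, -0.9]
gripper_width: 23.7
grip_force: 40.0
```

Emit:
move_arm(deltas=[[0,0,0.2,0,0,0],[0,0,0.2,0,0,0],[0,0,0.2,0,0,0],[0,0,0.2,0,0,0],[0,0,0,0,0,0]])

```text
time: 25.5
ee_pos: [577.4, 109.5, 39.3]
eef_rot: [-3.14, -0.002, 1.823]
wrist_force: [-0.3, 6.2, -0.4]
gripper_width: 23.6
grip_force: 40.0
```

Emit:
move_arm(deltas=[[0,0,0.15,0,0,0],[0,0,0.15,0,0,0],[0,0,0.1,0,0,0],[0,0,0.05,0,0,0],[0,0,0,0,0,0]])

```text
time: 26.0
ee_pos: [577.4, 109.5, 35.0]
eef_rot: [-3.14, -0.002, 1.823]
wrist_force: [-1.2, 5.9, 1.0]
gripper_width: 23.5
grip_force: 40.0
```

Emit:
move_arm(deltas=[[0,0,0.05,0,0,0],[0,0,0.05,0,0,0],[0,0,0.05,0,0,0],[0,0,0.05,0,0,0],[0,0,0,0,0,0]])

```text
time: 26.5
ee_pos: [577.5, 109.5, 33.4]
eef_rot: [-3.14, -0.002, 1.823]
wrist_force: [-1.6, 6.4, 3.4]
gripper_width: 23.9
grip_force: 40.0
```

Emit:
move_arm(deltas=[[0,0,0.1,0,0,0],[0,0,0.1,0,0,0],[0,0,0,0,0,0]])

```text
time: 26.8
ee_pos: [577.5, 109.5, 33.4]
eef_rot: [-3.14, -0.001, 1.824]
wrist_force: [-4.4, 5.6, 15.1]
gripper_width: 23.9
grip_force: 40.0
```

Emit:
move_arm(deltas=[[0,0,0.1,0,0,0],[0,0,0.1,0,0,0],[0,0,0,0,0,0]])

```text
time: 27.1
ee_pos: [577.4, 109.5, 33.3]
eef_rot: [-3.141, -0.001, 1.824]
wrist_force: [-8.1, 5.2, 25.3]
gripper_width: 24.1
grip_force: 40.0
```

Emit:
move_arm(deltas=[[0.1,0,-0.15,0,0,0],[0.15,0,-0.1,0,0,0],[0.1,0,0,0,0,0],[0,0,0,0,0,0]])

```text
time: 27.5
ee_pos: [577.4, 109.8, 33.4]
eef_rot: [-3.14, 0.004, 1.825]
wrist_force: [-2.2, -3.1, 11.1]
gripper_width: 23.9
grip_force: 40.0
```

```bash
cat > n.py <<'E'
from h import *
import sys
yaw=.25; o=np.array([588.97,67.51,0]); G=Ro.from_euler("z",yaw).as_matrix()
print((G.T@(tool()[0]-o)).round(1),(G.T@get_obs()["wrist_force"]).round(1),get_obs()["eef_rot"],get_obs()["time"])
E
python3 n.py
```

```text
[-0.7 43.9 33.4] [-2.9 -2.5 11.1] [-3.14036858  0.00395522  1.82539158] 27.5
```

Emit:
move_arm(deltas=[[-0.1,0,-0.05,0,0,0],[0,0,0,0,0,0],[0,0,0,0,0,0],[0,0,0,0,0,0],[0,0,0,0,0,0],[0,0,0,0,0,0]], claw=0.55)

```text
time: 28.1
ee_pos: [577.9, 111.0, 32.5]
eef_rot: [-3.141, 0.0, 1.824]
wrist_force: [0.5, 0.2, -0.3]
gripper_width: 42.3
grip_force: 0.0
```

Emit:
move_arm(deltas=[[0,0,-1,0,0,0],[0,0,-2,0,0,0],[0,0,-3,0,0,0],[0,0,-3,0,0,0],[0,0,-2,0,0,0],[0,0,0,0,0,0],[0,0,0,0,0,0]])

```text
time: 28.8
ee_pos: [577.8, 111.1, 143.0]
eef_rot: [3.141, 0.0, 1.824]
wrist_force: [-0.4, -0.6, 0.0]
gripper_width: 42.3
grip_force: 0.0
```

```bash
cat >> n.py <<'E'
m=cm("wrist"); im=snap("wrist","w16.png"); g=cv2.cvtColor(im,cv2.COLOR_RGB2GRAY)
r=masks_of("spacer_mid","wrist")[0]; q=r["rect"]; print(q,r["confidence"])
for z in (66,68,70): print(z,[(G.T@(ray("wrist",uv,z,m)-o)).round(1)[:2] for uv in [(q[0],q[3]),(q[2],q[3])]])
a=[int(v) for v in q]; s=np.zeros_like(g); s[a[1]:a[3],a[0]+4:a[2]-4]=g[a[1]:a[3],a[0]+4:a[2]-4]<40
c=max(cv2.findContours(s,0,1)[0],key=cv2.contourArea); M=cv2.moments(c); uv=(M["m10"]/M["m00"],M["m01"]/M["m00"]); print("bore",uv,M["m00"],(G.T@(ray("wrist",uv,68,m)-o)).round(1))
# dial: centre projected from gauge coords, needle & mark directions on the z=69 plane
yd=None
d=look_for("dial","wrist"); print([x["rect"] for x in d[:1]])
post=-115.7+17.3
for dy in (-1,0,1):
  C=o+G@[0.2,-52.9+17.0+dy,69]
  A=np.arange(-3.14,3.14,.02); v=[]
  for t in A:
    pts=np.array([C+G@[k*np.cos(t),k*np.sin(t),0] for k in np.arange(6,20)]); px=np.round(proj("wrist",pts,m)).astype(int); ok=(px[:,0]>=0)&(px[:,0]<560)&(px[:,1]>=0)&(px[:,1]<330)
    v.append(g[px[ok,1],px[ok,0]].mean() if ok.sum()>6 else 255)
  i=np.argmin(v); print("needle angle",A[i],"reading",2-A[i],v[i],proj("wrist",C,m))
E
python3 n.py
```

```text
[ -0.  45. 143.] [-0.5 -0.5  0. ] [3.14094326e+00 2.75105756e-04 1.82388395e+00] 28.8
[256.8, 197.2, 286.5, 236.6] 0.74
66 [array([-15.1,  26.4]), array([10.6, 26.5])]
68 [array([-15. ,  27.2]), array([10.6, 27.3])]
70 [array([-14.9,  28. ]), array([10.5, 28.1])]
bore (271.54046242774564, 217.90751445086704) 173.0 [-2.3 44.1 68. ]
[[238.3, 235.4, 308.1, 389.4]]
needle angle -0.5599999999999978 reading 2.559999999999998 32.285714285714285 [274.18133085 302.61437765]
needle angle -0.5999999999999979 reading 2.599999999999998 50.714285714285715 [274.18537588 301.65470887]
needle angle -0.6799999999999979 reading 2.679999999999998 72.85714285714286 [274.18942876 300.6931783 ]
```

```bash
python3 -c "
from rig import *
print(job_done())"
```

```text
the job is handed in; nothing more can be done
None
```

The comparator is zeroed, the master stands on its cork pad, and the spacer is seated against the anvil with the pointer reading about 2.58 rad (2.6 expected); the job was handed in at 28.8 s, and hand-in returned no verdict.

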